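Unstack a pressed electrode pile into its drying dishes

TASK

The electrodes have finished pressing: take the pile on the grey press bed apart from the top, one piece at a time, and lower each piece (do not drop it) flat, same way up, into the middle of its own place. The steel weight goes back upright into the round hollow of the wooden block, the steel disc into the small round foil dish, the black coated plate into the square foil tray and the bare copper plate into the big round foil dish. Let go of everything at the end, and do not push or tip over the little glass vial that stands among the dishes.

Things in the scene. Friction and masses are not known exactly. Their poses are not given: they have to be found in the camera images.
- weight: Steel pressing weight on top of the pile: upright cylinder 26 mm in diameter, 36 mm high, with a neck and an 18 mm knob above, 52 mm high in all; about 180 g. Origin: centre of its underside, z up; about 50 mm above the bench at the start. Grip the cylinder at least 8 mm above its underside, so that the fingers stay above the rim of the block's hollow.
- disc: Round steel disc, second from the top, under the weight: 36 mm in diameter, 14 mm thick, about 110 g. Origin at the centre of its underside, z up. Underside about 36 mm above the bench at the start.
- coated_plate: Black coated plate, third from the top, under the disc: 46 x 46 x 10 mm, about 160 g, with a copper tab (16 mm wide, 18 mm long, 4 mm thick, level with the underside) in the middle of its +x side. Origin: centre of the square's underside, z up; 26 mm above the bench at the start. Gripping along its y axis (46 mm) clears the tab.
- copper_plate: Bare copper plate, bottom of the pile, on the press bed: 60 x 60 x 10 mm, about 320 g, with a copper tab (20 mm wide, 21 mm long, 4 mm thick, level with the underside) in the middle of its +x side. Origin: centre of the square's underside, z up; 16 mm above the bench at the start. Gripping along its y axis (60 mm) clears the tab.
- press_bed: Grey painted steel slab that carries the pile, 130 x 110 x 16 mm, fixed. Origin: centre of its underside; long side along x. The pile stands within 10 mm of its middle; its pieces, each turned its own way, simply lie on one another and lift straight off. Masses vary by a fifth.
- weight_block: Light wooden block, 90 x 90 x 22 mm, fixed, the place of the weight: a round hollow 51 mm in diameter and 6 mm deep in the middle of its top (the hollow's floor is 16 mm above the bench). Origin at the centre of its underside.
- small_dish: Small round foil dish, about 110 mm in outer diameter, fixed, the place of the disc: rim 10 mm (crinkled edge up to 13 mm) above the bench, flat inner floor 98 mm in diameter and 4 mm above the bench. Origin at the centre of its underside.
- square_tray: Square foil tray, 124 x 124 mm, fixed, the place of the black coated plate: rim 10 mm (crinkled edge up to 13 mm) above the bench, flat inner floor 119 mm square and 4 mm above the bench. Origin at the centre of its underside, sides along x and y. The plate need not be lined up with it.
- big_dish: Big round foil dish, about 154 mm in outer diameter, fixed, the place of the bare copper plate: rim 10 mm (crinkled edge up to 13 mm) above the bench, flat inner floor 140 mm in diameter and 4 mm above the bench. Origin at the centre of its underside. The plate may be turned any way in it.
- vial: Little upright glass vial with a white cap, 22 mm in diameter, 50 mm high, loose, standing among the dishes: a bystander to be left alone. Origin at the centre of its underside.
Mind the look-alikes: they are no part of the job. Leave any blue or pink look-alike of the square_tray alone.

How it is judged:
On the way, in this order (a step that is already met when the one before it is completed fails the run):
1. the weight stands in the hollow of the wooden block, released (horizontal distance between weight and weight_block below 0.013 m and z of weight in the frame of weight_block between 0.0125 and 0.0195 m and angle between weight's own z axis and vertical below 0.1 rad and linear speed of weight below 0.03 m/s and contact force between the fingers and weight below 0.2 N), for 0.2 s.
2. the disc lies in the small round dish, released (horizontal distance between disc and small_dish below 0.015 m and z of disc in the frame of small_dish between 0.0005 and 0.0075 m and angle between disc's own z axis and vertical below 0.1 rad and linear speed of disc below 0.03 m/s and contact force between the fingers and disc below 0.2 N), for 0.2 s.
3. the coated plate lies in the square tray, released (horizontal distance between coated_plate and square_tray below 0.015 m and z of coated_plate in the frame of square_tray between 0.0005 and 0.0075 m and angle between coated_plate's own z axis and vertical below 0.1 rad and linear speed of coated_plate below 0.03 m/s and contact force between the fingers and coated_plate below 0.2 N), for 0.2 s.
4. the copper plate lies in the big round dish, released (horizontal distance between copper_plate and big_dish below 0.015 m and z of copper_plate in the frame of big_dish between 0.0005 and 0.0075 m and angle between copper_plate's own z axis and vertical below 0.1 rad and linear speed of copper_plate below 0.03 m/s and contact force between the fingers and copper_plate below 0.2 N), for 0.2 s.
At the end, for the whole second after the job is handed in: Weight in the block's hollow within 13 mm of its middle; disc, coated plate and copper plate each on the floor of its own dish or tray within 15 mm of its middle (height within 3.5 mm); all right way up, level within 0.1 rad, released and at rest (under 0.03 m/s) (all of step 1 and all of step 2 and all of step 3 and all of step 4); the robot touches nothing.
It fails at once if the vial is tipped or pushed more than 20 mm (distance of vial from where it was at the start of the episode above 0.02 m or angle between vial's own z axis and vertical above 0.5 rad).
It fails at once if the weight is dropped or thrown (faster than 0.7 m/s, a fall of 25 mm, with no finger on it) (linear speed of weight above 0.7 m/s and contact force between the fingers and weight below 0.05 N).
It fails at once if the disc is dropped or thrown (faster than 0.7 m/s, a fall of 25 mm, with no finger on it) (linear speed of disc above 0.7 m/s and contact force between the fingers and disc below 0.05 N).
It fails at once if the coated plate is dropped or thrown (faster than 0.7 m/s, a fall of 25 mm, with no finger on it) (linear speed of coated_plate above 0.7 m/s and contact force between the fingers and coated_plate below 0.05 N).
It fails at once if the copper plate is dropped or thrown (faster than 0.7 m/s, a fall of 25 mm, with no finger on it) (linear speed of copper_plate above 0.7 m/s and contact force between the fingers and copper_plate below 0.05 N).
It also fails if it takes over 115 s, if anything falls off the work surface, if the arm or the gripper's body presses on something with over 40 N, if the wrist force passes 120 N, or if a joint passes its speed limit or range.

ROBOT

A 6-joint arm with a two-finger parallel gripper is mounted at the origin on the work surface. World frame = base frame: x ahead of the robot, y to its left, z up, the work surface at z = 0. Lengths are in m, angles in rad, forces in N, time in s.
With the tool pointing down it reaches from about 0.35 to 1 m from the base axis. Payload 7.1 kg.
Tool frame: the origin (TCP) lies midway between the tips of the shut fingers; the grasp point (between the pads) lies bot.grip_point_offset behind it (bot.grip_point_offset is the distance from the TCP to the grasp point, in m); z points along the fingers, y is the line along which they close (so a half turn about z gives the same grasp; the last joint's range is limited). The gripper opens to 85 mm and grips with 20 to 120 N. Pads are 22 mm wide; open, the fingers measure 114 mm over their backs; the gripper's body (76 mm by 85 mm) begins 54 mm behind the grasp point. The pads swing forward as they close: fully open they stand 13 mm farther back than shut.
Start: joints at [-1.262, 0.423, 1.63, -0, 1.089, -0.019], TCP at [0.201, -0.592, 0.197] pointing down, gripper open.
Joint ranges: [-3, 3], [-0.9, 2.11], [0.09, 2.58], [-1.31, 4.45], [0.11, 2.69], [-2.54, 2.54]. Speed limits (rad/s): [2.39, 2.39, 3.01, 3.14, 3.14, 3.14].

INTERFACE

Orientations are given as [roll, pitch, yaw] about the fixed x, y, z axes, in that order (R = Rz(yaw) Ry(pitch) Rx(roll)).
In Python, from station import bot, imaging, workorder gives the robot as it stands.
- The arm moves only by the shell command python3 -m pendant 'ROWS' [OPENING]. ROWS is JSON, a list of rows, each a list of 2 entries, a list of its own where there are three numbers: the shift along the tool's x, y, z in m, then the turn about the tool's z in degrees. In form: [[[tx, ty, tz], yaw], ...]. A call has 1 to 8 rows; each row is the pose to reach, as a shift and turn from the pose commanded when the call began, along the tool's axes at that moment; what a row does not reach only later rows make up. A row lasts 1/12 s, in which the tool goes at most 41.7 mm and 7.16 degrees, less where a joint would pass 70% of its speed; a pose out of reach is approached as far as the arm can. A call with a gripper value outside its range is refused whole. OPENING is the finger opening in m, from 0 to 0.0854, set as the call begins (- or left out, the last holds). The fingers move at their own pace and stop on an object; the grip force is fixed at half the most. Time passes only in rows, so rows that repeat a pose let the fingers close. It gives the time, the measured TCP pose, the force, the opening and the grip force at its end, in the units of the state.
- bot.observe(): the state, without advancing time (a new reading comes with each control period).
- imaging.camera(name): name is "scene" or "top" or "wrist"; returns the picture (400x640x3 uint8, red, green, blue); there is no depth.
- imaging.calibration(name): a dict with "fx", "fy", "cx", "cy" (pixels), "k1" (the pictures are not rectified: a ray, as slopes to the right and down, at radius r is drawn at 1 + k1 r^2 times it, then the intrinsics apply), "R" (3x3) and "t" (3): a world point X has camera coordinates R X + t. Camera axes: x right, y down, z forward; pixel columns grow to the right and rows downward; lengths in m; the calibration is good to about 2 mm. A picture is of the moment at which its call begins: read the wrist's pose just before it. calibration takes no time and is no camera call; for the wrist camera it gives the pose at the moment of the call.
- workorder.sign_off(): hands the job in; it is judged then, once.
The state is a dict: "clock": time; "joints": joint angles; "dq": joint speeds; "joint_efforts": joint torques, N m; "tcp_pos": TCP position; "ee_rot": TCP orientation; "ft_force": force on the tool from outside, world axes, zero at the start; "torque": the same for the moment, N m; "gripper_width": opening from 0.0 (shut) to 1.0 (fully open); "grasp_force": force on a finger pad.
Only numpy, scipy, OpenCV 4.12 (cv2) and the standard library are available. Lean on these libraries where they do the work, as an engineer would, in place of code of your own. Each camera call takes 0.05 s, during which the arm holds its last target. There are 200 camera calls.

## Working session

There is one attempt and no reset: what is moved stays moved. The work goes in short steps, Python scripts to look and compute and a shell command to move; the robot and the scene stay as the last step left them, time stands still between calls to the robot, and variables do not carry over. Pictures are saved under pics/ and viewed, at most 14 in all, crops included, and the job is handed in when it is done.

```bash
mkdir -p pics; ls
python3 - <<'E'
from station import bot,imaging
import cv2
for n in("top","scene"):
    cv2.imwrite(f"pics/{n}0.png",imaging.camera(n)[:,:,::-1]); c=imaging.calibration(n); print(n,c)
print(bot.observe(),bot.grip_point_offset)
E
```

```text
pics
top {'fx': 417.7284008033128, 'fy': 417.7284008033128, 'cx': 322.74821759026975, 'cy': 198.36350407316922, 'k1': 0.030864738116889126, 'R': array([[-2.20478333e-02, -9.99756914e-01, -7.97333097e-05],
       [-9.95053288e-01,  2.19518303e-02, -9.68869040e-02],
       [ 9.68651024e-02, -2.05680742e-03, -9.95295394e-01]]), 't': array([-0.11016939,  0.43112587,  1.15793763])}
scene {'fx': 506.9853023017743, 'fy': 506.9853023017743, 'cx': 315.56480320113843, 'cy': 203.07410280887063, 'k1': -0.022511876929268194, 'R': array([[-0.76580751,  0.64303628, -0.00657307],
       [ 0.5355268 ,  0.63204641, -0.56011462],
       [-0.35601954, -0.43246004, -0.82838904]]), 't': array([ 0.41600007, -0.14529983,  1.63301147])}
{'clock': 0.1, 'joints': array([-1.26200151e+00,  4.23805914e-01,  1.63057009e+00,  2.88158896e-06,
        1.08864081e+00, -1.89693420e-02]), 'dq': array([ 0.00256368,  0.00016808, -0.00288027,  0.00104952, -0.00096515,
       -0.00145054]), 'joint_efforts': array([-9.59252175e-04, -5.58428979e+01, -2.82444870e+01, -5.49857555e-05,
        2.97661965e-03,  2.25271339e-05]), 'tcp_pos': array([ 0.20108574, -0.5912054 ,  0.19661465]), 'ee_rot': array([-3.14016880e+00, -2.95644009e-05,  3.27762804e-01]), 'ft_force': array([-0.05084733,  0.09182723, -0.373003  ]), 'torque': array([0.00348284, 0.01529162, 0.04288521]), 'grasp_force': 0.0, 'gripper_width': 1.000245852058362} 0.0187
```

View pics/top0.png

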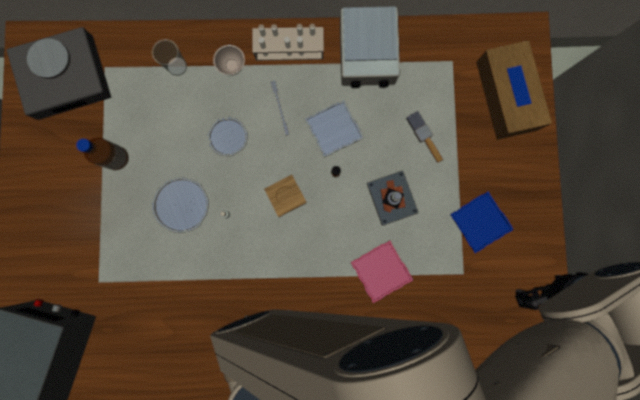

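View pics/scene0.png

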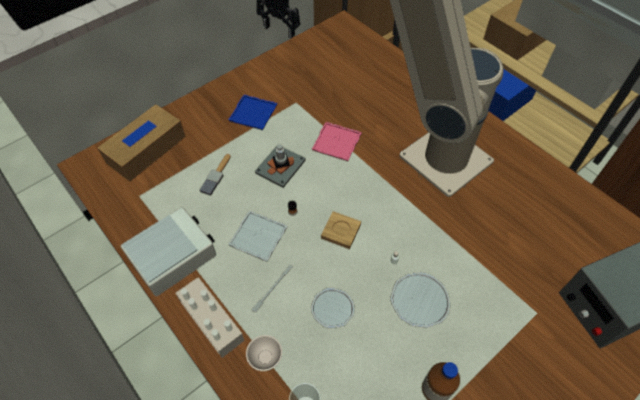

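The top view shows the press bed with its pile at (393,198), the wooden block at (286,196), the small dish at (229,137) and the big dish at (182,205). The white-capped vial is at (226,214), and a black-capped bottle stands at (336,171). There are three square trays: foil (334,129), blue (481,222) and pink (382,271). The foil one fits the description, since the blue and pink ones are the look-alikes. I'll confirm this in one crop.

```bash
cat > h.py <<'E'
import numpy as np,cv2
from station import bot,imaging
from scipy.spatial.transform import Rotation as Ro
def px(c,P):
    P=np.atleast_2d(P)@c['R'].T+c['t']; s=P[:,:2]/P[:,2:]
    s=s*(1+c['k1']*(s**2).sum(1,keepdims=True)); return s*[c['fx'],c['fy']]+[c['cx'],c['cy']]
def world(c,uv,z):
    K=np.array([[c['fx'],0,c['cx']],[0,c['fy'],c['cy']],[0,0,1]])
    s=cv2.undistortPoints(np.array(uv,float).reshape(-1,1,2),K,np.array([c['k1'],0,0,0.]))[:,0]
    d=np.c_[s,np.ones(len(s))]@c['R']; o=-c['R'].T@c['t']
    return o+d*((z-o[2])/d[:,2])[:,None]
def shift(target,yaw=None):
    "tool-axis shift (m) of TCP to world target, and turn in deg to a world finger-line angle (of tool y), mod 180"
    s=bot.observe();R=Ro.from_euler('xyz',s['ee_rot'])
    d=R.inv().apply(np.array(target)-s['tcp_pos']); y=R.apply([0,1,0]); a=np.degrees(np.arctan2(y[1],y[0]))
    t=None if yaw is None else -((yaw-a+90)%180-90)
    return d.round(4),t
def crop(img,x0,y0,x1,y1,k,name): cv2.imwrite(name,cv2.resize(img[y0:y1,x0:x1,::-1],None,fx=k,fy=k,interpolation=cv2.INTER_CUBIC))
E
python3 - <<'E'
from h import *
im=imaging.camera("top"); crop(im,145,95,425,235,2.85,"pics/top1.png")
c=imaging.calibration("top")
for n,u,z in [("big",(182,205),.01),("small",(229,137),.01),("tray",(334,129),.01),("block",(286,196),.022),("vial",(226,214),.05),("pile",(395,198),.1),("bed",(393,198),.016),("black",(336,171),.04)]: print(n,world(c,u,z)[0].round(3))
E
```

```text
big [0.42 0.28 0.01]
small [0.613 0.147 0.01 ]
tray [ 0.63  -0.157  0.01 ]
block [ 0.437 -0.016  0.022]
vial [0.389 0.146 0.05 ]
pile [ 0.418 -0.309  0.1  ]
bed [ 0.426 -0.319  0.016]
black [ 0.503 -0.158  0.04 ]
```

View pics/top1.png

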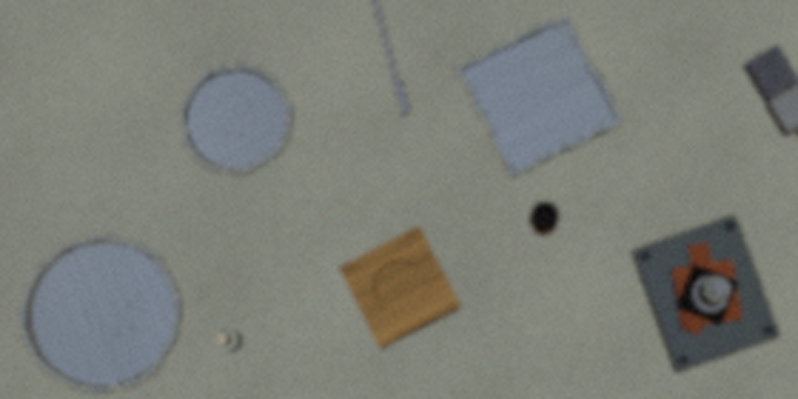

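The crop confirms a foil tray, unlike the blue and pink ones, with its middle at crop (541,97), which is image (334.8,129.1). The block is at (285.6,195.7), the small dish at (228.5,137.1), the big dish at (181.8,204.8) and the vial at (226,214). Next I'll hover over the pile for a wrist view.

Run:
```python
from h import *
c=imaging.calibration("top")
for n,u,z in [("big",(181.8,204.8),.01),("small",(228.5,137.1),.01),("tray",(334.8,129.1),.01),("block",(285.6,195.7),.022)]: print(n,world(c,u,z)[0].round(4))
print(shift([.42,-.315,.25],0))
```

```text
big [0.4201 0.2801 0.01  ]
small [0.6131 0.1481 0.01  ]
tray [ 0.6301 -0.159   0.01  ]
block [ 0.4383 -0.0151  0.022 ]
(array([ 0.2962, -0.1911, -0.0531]), np.float64(-71.21762732478271))
```

```bash
python3 -m pendant '[[[0.04,-0.026,-0.01],0],[[0.075,-0.048,-0.02],0],[[0.11,-0.07,-0.03],0],[[0.145,-0.093,-0.04],0],[[0.18,-0.115,-0.053],0],[[0.215,-0.139,-0.053],0],[[0.25,-0.161,-0.053],0],[[0.27,-0.175,-0.053],0]]'; python3 -m pendant '[[[0.01,-0.006,0],0],[[0.01,-0.006,0],0],[[0.01,-0.006,0],0]]'
python3 - <<'E'
from h import *
im=imaging.camera("wrist");cv2.imwrite("pics/w1.png",im[:,:,::-1])
print(shift([.42,-.315,.25],0),bot.observe()['tcp_pos'],bot.observe()['ee_rot'])
c=imaging.calibration("wrist");print(c['R'],-c['R'].T@c['t'])
E
```

```text
clock: 0.82
tcp_pos: [0.4018, -0.3371, 0.2508]
ee_rot: [3.141, -0.001, 0.328]
ft_force: [0.2, -0.0, 0.2]
gripper_width: 1.001
grasp_force: 0.0
clock: 1.07
tcp_pos: [0.4081, -0.33, 0.2502]
ee_rot: [-3.142, 0.001, 0.33]
ft_force: [-0.8, -0.3, -0.3]
gripper_width: 0.999
grasp_force: 0.0
(array([ 0.0167, -0.0109,  0.0002]), np.float64(-71.19486972307396)) [ 0.40770441 -0.33067566  0.250191  ] [3.14151127e+00 5.44974460e-04 3.28211395e-01]
[[ 3.22121104e-01 -9.46698458e-01  1.55946928e-04]
 [-9.12442346e-01 -3.10421290e-01  2.66622556e-01]
 [-2.52362753e-01 -8.60270446e-02 -9.63801011e-01]] [ 0.47165591 -0.30892886  0.42697652]
```

View pics/w1.png

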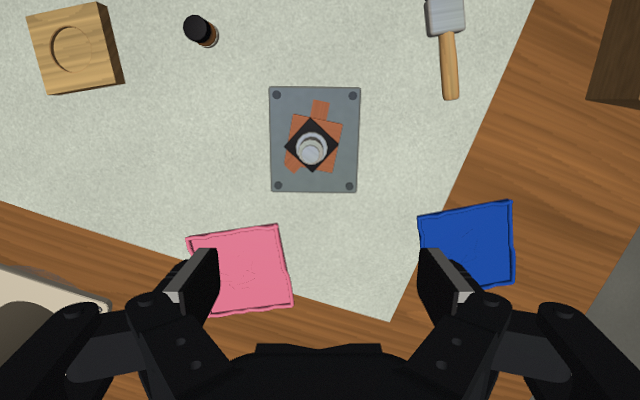

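The wrist view shows the bed at about (315,140), with the knob around (311,148), the copper tab at the top (320,108) and the coated plate's tab towards (291,163). The block is at (75,48), partly seen. I'll enlarge the pile.

Run:
```python
import cv2
im=cv2.imread("pics/w1.png"); cv2.imwrite("pics/w1c.png",cv2.resize(im[82:200,262:368],None,fx=5,fy=5,interpolation=cv2.INTER_CUBIC))
```

```text
(no output)
```

View pics/w1c.png

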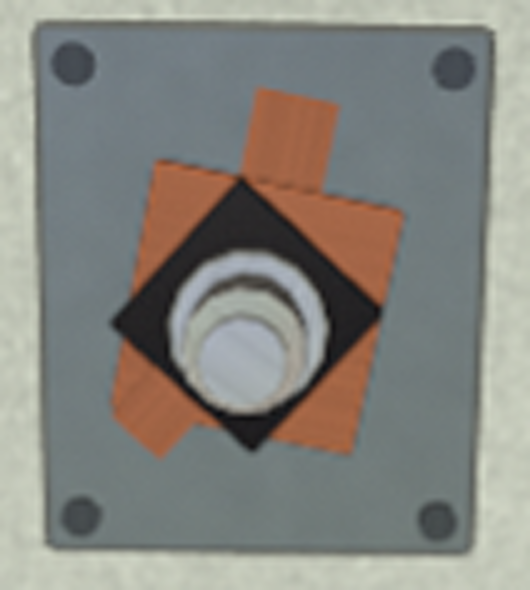

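The crop gives disc middle ≈(248,328), cylinder top ≈(247,350) and knob top ≈(241,358). Coated-plate corners are (241,177), (382,313), (254,452), (110,322), with its tab to the lower left. Copper corners are (157,160), (405,212), (352,455), with its tab upward.

Run:
```python
from h import *
c=imaging.calibration("wrist")
f=lambda p,z: world(c,np.array(p)/5+[262-.4,82-.4],z)
print("knob",f([(241,358)],.102)," cyl",f([(247,350)],.086)," disc",f([(248,328)],.05))
q=f([(241,177),(382,313),(254,452),(110,322)],.036);print("coat",q.mean(0));e=q-np.roll(q,1,0);print(np.linalg.norm(e,axis=1),np.degrees(np.arctan2(e[:,1],e[:,0])))
q=f([(157,160),(405,212),(352,455)],.026);print("cop",(q[0]+q[2])/2);e=np.diff(q,axis=0);print(np.linalg.norm(e,axis=1),np.degrees(np.arctan2(e[:,1],e[:,0])))
q=f([(38,25),(490,35),(470,550),(50,545)],.016);print("bed",q.mean(0))
q=world(c,[(27,18),(97,2),(117,83),(49,95)],.022);print("block",q,q.mean(0))
print(shift([*f([(244,354)],.094)[0,:2],.16]))
```

```text
knob [[ 0.42489186 -0.31638711  0.102     ]]  cyl [[ 0.42454125 -0.31739641  0.086     ]]  disc [[ 0.42435135 -0.3169283   0.05      ]]
coat [ 0.42486053 -0.31615922  0.036     ]
[0.04519184 0.04504461 0.04457819 0.04558334] [ -24.1584447  -114.70800639  156.53617471   66.07394328]
cop [ 0.42594909 -0.31806769  0.026     ]
[0.05941833 0.05952806] [ -82.83042532 -172.71573126]
bed [ 0.42812157 -0.31856046  0.016     ]
block [[ 0.45951696  0.04318671  0.022     ]
 [ 0.50001257 -0.03625954  0.022     ]
 [ 0.42000337 -0.07635759  0.022     ]
 [ 0.38068048  0.00324785  0.022     ]] [ 0.44005335 -0.01654564  0.022     ]
(array([ 0.0206, -0.0076,  0.0902]), None)
```

```bash
python3 -m pendant '[[[0.02,-0.007,0.02],0],[[0.02,-0.007,0.05],0],[[0.02,-0.007,0.08],0],[[0.02,-0.007,0.1],0],[[0.02,-0.007,0.1],0],[[0.02,-0.007,0.1],0]]'
python3 - <<'E'
from h import *
print(shift([.4247,-.3169,.06]))
E
```

```text
clock: 1.62
tcp_pos: [0.4234, -0.3179, 0.1496]
ee_rot: [-3.14, 0.002, 0.326]
ft_force: [0.6, -0.3, 0.1]
gripper_width: 1.0
grasp_force: 0.0
(array([ 0.0017, -0.0003,  0.0896]), None)
```

```bash
python3 -m pendant '[[[0.001,0,0.03],0],[[0.001,0,0.06],0],[[0.001,0,0.08],0],[[0.001,0,0.089],0],[[0.001,0,0.089],0],[[0.001,0,0.089],0]]' && python3 -m pendant '[[[0,0,0],0],[[0,0,0],0],[[0,0,0],0],[[0,0,0],0],[[0,0,0],0],[[0,0,0],0],[[0,0,0],0],[[0,0,0],0]]' 0.0;  python3 - <<'E'
from h import *
print(shift([.439,-.016,.15]))
E
```

```text
clock: 2.12
tcp_pos: [0.4264, -0.3179, 0.0626]
ee_rot: [3.14, -0.001, 0.327]
ft_force: [-0.2, 0.8, 0.2]
gripper_width: 1.002
grasp_force: 0.0
clock: 2.78
tcp_pos: [0.426, -0.3169, 0.0619]
ee_rot: [3.141, -0.0, 0.328]
ft_force: [0.6, 1.0, 5.1]
gripper_width: 0.161
grasp_force: 58.5
(array([ 0.1092, -0.2806, -0.0882]), None)
```

Run:
```python
from h import *
im=imaging.camera("wrist");cv2.imwrite("pics/w2.png",im[:,:,::-1])
```

```text
(no output)
```

View pics/w2.png

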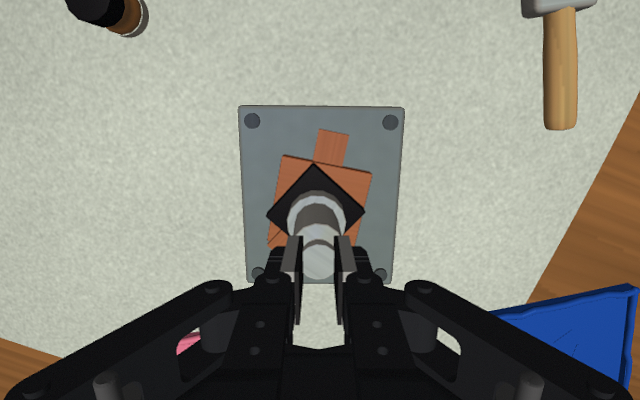

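Run:
```python
from h import *
c=imaging.calibration("wrist");s=bot.observe();R=Ro.from_euler('xyz',s['ee_rot']);
for n,p in [("tcp",[0,0,0]),("tipL",[0,.013,0]),("tipR",[0,-.013,0]),("tipL-7",[0,.007,0]),("grip",[0,0,-.0187]),("gripL13",[0,.013,-.0187]),("pad edge",[.011,.013,-.0187]),("gripL7",[0,.007,-.0187])]: print(n,px(c,s['tcp_pos']+R.apply(p))[0].round(0))
for z in(.05,.086,.102): print(z,px(c,[.4247,-.3169,z])[0].round(0))
print(s['gripper_width'],s['grasp_force'],s['tcp_pos'])
```

```text
tcp [318. 228.]
tipL [341. 228.]
tipR [295. 228.]
tipL-7 [330. 228.]
grip [318. 241.]
gripL13 [343. 241.]
pad edge [344. 221.]
gripL7 [332. 241.]
0.05 [317. 223.]
0.086 [317. 248.]
0.102 [317. 262.]
0.16300494998171228 58.52775085862959 [ 0.4259893  -0.3168709   0.06188505]
```

The knob sits at (317,262) between the fingers, and the disc rim shows at (316,215). I need an enlarged view to see what the pads are touching.

Run:
```python
import cv2
im=cv2.imread("pics/w2.png"); cv2.imwrite("pics/w2c.png",cv2.resize(im[185:300,255:380],None,fx=5,fy=5,interpolation=cv2.INTER_CUBIC))
```

```text
(no output)
```

View pics/w2c.png

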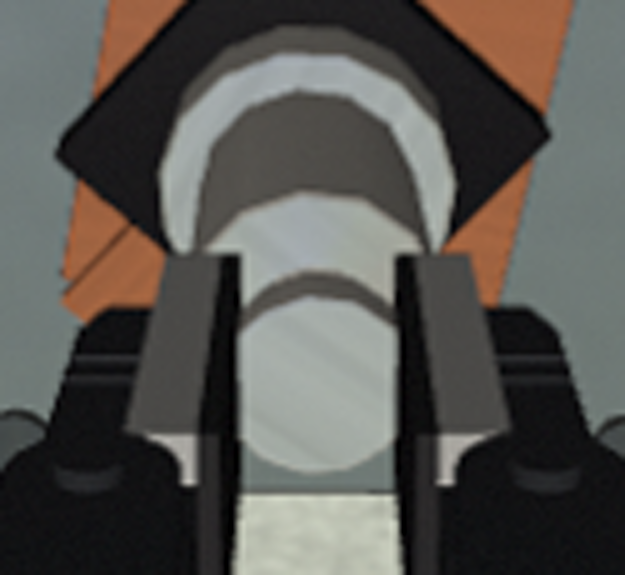

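```bash
python3 - <<'E'
from h import *
c=imaging.calibration("wrist");s=bot.observe();R=Ro.from_euler('xyz',s['ee_rot']);print(c['fx'])
for x in(.011,-.011):
  for z in(0,-.013,-.03,-.045):
    print(x,z,"open",px(c,s['tcp_pos']+R.apply([x,.0427,z]))[0].round(0),"13.7mm",px(c,s['tcp_pos']+R.apply([x,.007,z]))[0].round(0),"26mm",px(c,s['tcp_pos']+R.apply([x,.013,z]))[0].round(0))
E
python3 - <<'E'
import cv2,numpy as np
a=cv2.imread("pics/w1.png")[225:325,400:520]; b=cv2.imread("pics/w2.png")[225:325,310:390]
cv2.imwrite("pics/fing.png",cv2.convertScaleAbs(cv2.resize(np.hstack([a,b]),None,fx=4,fy=4,interpolation=cv2.INTER_CUBIC),alpha=1.8,beta=20))
E
```

```text
334.2649069968296
0.011 0 open [395. 209.] 13.7mm [331. 209.] 26mm [341. 209.]
0.011 -0.013 open [400. 217.] 13.7mm [331. 217.] 26mm [343. 217.]
0.011 -0.03 open [409. 229.] 13.7mm [333. 229.] 26mm [346. 229.]
0.011 -0.045 open [418. 241.] 13.7mm [334. 241.] 26mm [348. 241.]
-0.011 0 open [392. 246.] 13.7mm [330. 246.] 26mm [341. 246.]
-0.011 -0.013 open [397. 256.] 13.7mm [331. 256.] 26mm [342. 256.]
-0.011 -0.03 open [405. 271.] 13.7mm [332. 271.] 26mm [345. 271.]
-0.011 -0.045 open [414. 287.] 13.7mm [334. 287.] 26mm [347. 287.]
```

View pics/fing.png

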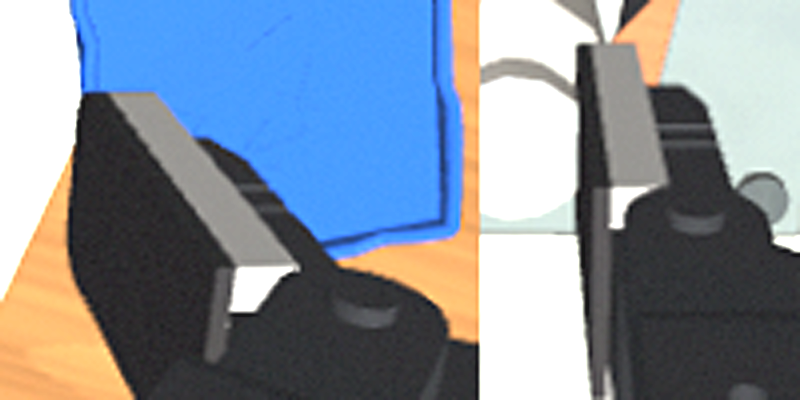

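The enlarged fingers show the visible pad tips about 36 mm (shut) to 49 mm (open) behind the reported TCP. So the pads caught only the top of the knob, and the weight has not moved. The reported TCP is therefore about 36 mm below the real tips. I'll open, go about 34 mm lower in guarded steps and grip again.

```bash
python3 -m pendant '[[[0,0,0],0],[[0,0,0],0],[[0,0,0],0],[[0,0,0],0],[[0,0,0],0],[[0,0,0],0]]' 0.0854; python3 -m pendant '[[[0,0,0.006],0],[[0,0,0.012],0],[[0,0,0.012],0]]'; python3 -m pendant '[[[0,0,0.006],0],[[0,0,0.012],0],[[0,0,0.012],0]]'; python3 -m pendant '[[[0,0,0.006],0],[[0,0,0.01],0],[[0,0,0.01],0]]'
```

```text
clock: 3.33
tcp_pos: [0.4256, -0.3168, 0.0612]
ee_rot: [-3.141, 0.0, 0.328]
ft_force: [-0.6, 0.6, 0.5]
gripper_width: 0.986
grasp_force: 0.0
clock: 3.58
tcp_pos: [0.4249, -0.3162, 0.048]
ee_rot: [-3.14, 0.001, 0.328]
ft_force: [0.7, 0.7, -0.6]
gripper_width: 0.999
grasp_force: 0.0
clock: 3.83
tcp_pos: [0.425, -0.3162, 0.036]
ee_rot: [-3.14, 0.001, 0.328]
ft_force: [0.9, -0.4, 0.3]
gripper_width: 1.003
grasp_force: 0.0
clock: 4.08
tcp_pos: [0.4252, -0.3164, 0.0264]
ee_rot: [-3.14, 0.001, 0.328]
ft_force: [-0.4, 0.7, -0.2]
gripper_width: 1.002
grasp_force: 0.0
```

```bash
python3 -m pendant '[[[0,0,0],0],[[0,0,0],0],[[0,0,0],0],[[0,0,0],0],[[0,0,0],0],[[0,0,0],0],[[0,0,0],0],[[0,0,0],0]]' 0.0
python3 - <<'E'
from h import *
im=imaging.camera("wrist");cv2.imwrite("pics/w3.png",im[:,:,::-1]);crop(im,240,150,400,310,3.7,"pics/w3c.png")
E
```

```text
clock: 4.75
tcp_pos: [0.4258, -0.3169, 0.0278]
ee_rot: [3.141, -0.0, 0.328]
ft_force: [-1.9, 1.1, 5.3]
gripper_width: 0.283
grasp_force: 58.8
```

View pics/w3c.png

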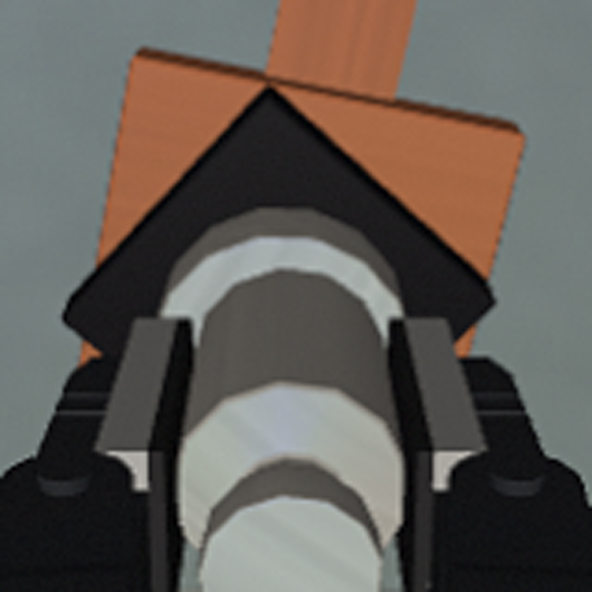

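The pads now hold the cylinder at about 24 mm opening, with tips roughly 14 mm above its underside, so the 36 mm offset is confirmed. Lifting.

```bash
python3 -m pendant '[[[0,0,-0.005],0],[[0,0,-0.015],0],[[0,0,-0.04],0],[[0,0,-0.07],0],[[0,0,-0.1],0],[[0,0,-0.1],0],[[0,0,-0.1],0]]'
python3 - <<'E'
from h import *
print(shift([.440,-.016,.128]),bot.observe()['gripper_width'])
E
```

```text
clock: 5.38
tcp_pos: [0.4268, -0.3177, 0.1294]
ee_rot: [3.138, -0.002, 0.328]
ft_force: [0.1, 0.2, -3.3]
gripper_width: 0.282
grasp_force: 59.2
(array([ 0.1097, -0.2813,  0.0006]), None) 0.2820773303585366
```

```bash
python3 -m pendant '[[[0.01,-0.025,0],0],[[0.023,-0.06,0],0],[[0.038,-0.098,0],0],[[0.053,-0.135,0],0],[[0.068,-0.173,0],0],[[0.082,-0.21,0],0],[[0.096,-0.245,0],0],[[0.105,-0.27,0],0]]'; python3 -m pendant '[[[0.004,-0.01,0],0],[[0.004,-0.01,0],0],[[0.004,-0.01,0],0],[[0.004,-0.01,0],0]]'
python3 - <<'E'
from h import *
print(shift([.4395,-.016,-.0055]),bot.observe()['gripper_width'])
im=imaging.camera("wrist");cv2.imwrite("pics/w4.png",im[:,:,::-1])
E
```

```text
clock: 6.05
tcp_pos: [0.4365, -0.0246, 0.1262]
ee_rot: [-3.14, 0.002, 0.329]
ft_force: [0.0, 0.8, -1.4]
gripper_width: 0.283
grasp_force: 59.4
clock: 6.38
tcp_pos: [0.4384, -0.0175, 0.1269]
ee_rot: [-3.142, 0.001, 0.327]
ft_force: [0.4, -0.7, -2.7]
gripper_width: 0.279
grasp_force: 59.4
(array([ 0.0016, -0.001 ,  0.1324]), None) 0.2791134888975599
```

View pics/w4.png

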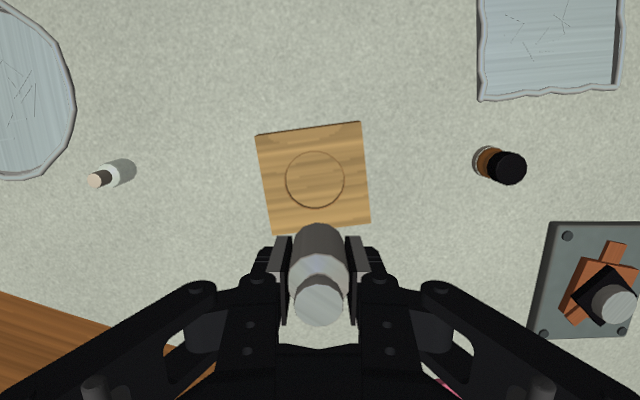

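The hollow shows at (315,180), the weight hangs between the fingers, and the vial stands at (100,180).

Run:
```python
from h import *
c=imaging.calibration("wrist")
print(world(c,[(315,180)],.022)); q=world(c,[(256,136),(361,122),(371,222),(268,236)],.022); print(q.mean(0))
print(px(c,bot.observe()['tcp_pos']+[0,0,.0222+.052]))
```

```text
[[ 0.44135767 -0.01402685  0.022     ]]
[ 0.44020896 -0.01341638  0.022     ]
[[317.9014595  303.31340919]]
```

```bash
python3 -m pendant '[[[0.002,-0.002,0.02],0],[[0.002,-0.002,0.05],0],[[0.002,-0.002,0.08],0],[[0.002,-0.002,0.1],0],[[0.002,-0.002,0.115],0],[[0.002,-0.002,0.122],0],[[0.002,-0.002,0.126],0],[[0.002,-0.002,0.126],0]]'; python3 -m pendant '[[[0,0,0.002],0],[[0,0,0.004],0],[[0,0,0.006],0],[[0,0,0.006],0]]'
```

```text
clock: 7.1
tcp_pos: [0.4399, -0.0148, 0.0009]
ee_rot: [-3.141, 0.001, 0.327]
ft_force: [-0.4, -0.3, -1.7]
gripper_width: 0.282
grasp_force: 59.4
clock: 7.43
tcp_pos: [0.4403, -0.0141, -0.0044]
ee_rot: [3.141, -0.001, 0.328]
ft_force: [0.5, -0.1, -2.0]
gripper_width: 0.276
grasp_force: 59.4
```

```bash
python3 -m pendant '[[[0,0,0.001],0],[[0,0,0.001],0]]'; python3 -m pendant '[[[0,0,0.001],0],[[0,0,0.001],0]]'
```

```text
clock: 7.6
tcp_pos: [0.4401, -0.014, -0.0055]
ee_rot: [3.141, -0.0, 0.328]
ft_force: [0.2, 0.4, -2.2]
gripper_width: 0.282
grasp_force: 59.4
clock: 7.77
tcp_pos: [0.4402, -0.014, -0.0062]
ee_rot: [3.141, -0.0, 0.328]
ft_force: [-2.2, 1.6, 5.5]
gripper_width: 0.282
grasp_force: 60.3
```

Contact is felt at the hollow floor. I'll release and rise.

```bash
python3 -m pendant '[[[0,0,0],0],[[0,0,0],0],[[0,0,0],0],[[0,0,0],0],[[0,0,0],0],[[0,0,0],0]]' 0.0854; python3 -m pendant '[[[0,0,-0.02],0],[[0,0,-0.05],0],[[0,0,-0.08],0],[[0,0,-0.11],0],[[0,0,-0.14],0],[[0,0,-0.16],0],[[0,0,-0.16],0]]'
python3 - <<'E'
from h import *
print(shift([.4247,-.3168,.155],-24))
im=imaging.camera("wrist");cv2.imwrite("pics/w5.png",im[:,:,::-1])
c=imaging.calibration("wrist");print(px(c,[[.44,-.015,.068],[.44,-.015,.052],[.44,-.015,.016]]))
E
```

```text
clock: 8.27
tcp_pos: [0.44, -0.0141, -0.0067]
ee_rot: [-3.142, 0.0, 0.328]
ft_force: [0.2, 0.1, 0.1]
gripper_width: 1.001
grasp_force: 0.0
clock: 8.85
tcp_pos: [0.4427, -0.0142, 0.1572]
ee_rot: [3.139, -0.007, 0.328]
ft_force: [0.8, -0.6, 0.8]
gripper_width: 1.0
grasp_force: 0.0
(array([-0.1145,  0.2807,  0.0022]), np.float64(-47.21654678321863))
[[318.10346512 192.05111136]
 [318.06369034 187.40996577]
 [317.98809898 178.59004923]]
```

View pics/w5.png

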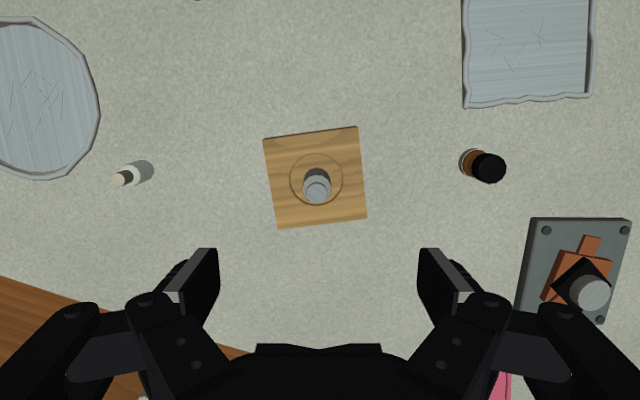

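The weight stands upright in the hollow, with the knob at (317,190) and the hollow circle at (316,180). Back to the pile for the disc.

```bash
python3 -m pendant '[[[-0.01,0.025,0],0],[[-0.025,0.06,0],0],[[-0.04,0.098,0],0],[[-0.055,0.135,0],0],[[-0.07,0.173,0],0],[[-0.086,0.21,0],0],[[-0.1,0.245,0],0],[[-0.11,0.268,0],0]]'; python3 -m pendant '[[[-0.005,0.012,0],0],[[-0.005,0.012,0.02],0],[[-0.005,0.012,0.04],0],[[-0.005,0.012,0.06],0],[[-0.005,0.012,0.06],0],[[-0.005,0.012,0.06],0]]'
python3 - <<'E'
from h import *
print(shift([.4246,-.3168,.002]))
E
```

```text
clock: 9.57
tcp_pos: [0.421, -0.306, 0.1517]
ee_rot: [-3.141, 0.001, 0.326]
ft_force: [0.8, -0.6, -0.1]
gripper_width: 1.0
grasp_force: 0.0
clock: 10.07
tcp_pos: [0.4201, -0.3147, 0.0918]
ee_rot: [-3.138, 0.002, 0.328]
ft_force: [-0.0, 0.2, 0.2]
gripper_width: 0.998
grasp_force: 0.0
(array([0.0038, 0.0038, 0.0897]), None)
```

```bash
python3 -m pendant '[[[0.003,0.003,0.025],0],[[0.003,0.003,0.05],0],[[0.003,0.003,0.07],0],[[0.003,0.003,0.08],0],[[0.003,0.003,0.08],0],[[0.003,0.003,0.08],0]]'
python3 - <<'E'
from h import *
print(shift([.4246,-.3168,.002]))
E
```

```text
clock: 10.57
tcp_pos: [0.4254, -0.318, 0.0139]
ee_rot: [3.142, -0.0, 0.328]
ft_force: [0.6, 0.1, 0.1]
gripper_width: 0.998
grasp_force: 0.0
(array([-0.0004, -0.0014,  0.0119]), None)
```

```bash
python3 -m pendant '[[[0,-0.001,0.006],0],[[0,-0.001,0.011],0],[[0,-0.001,0.011],0]]'; python3 -m pendant '[[[0,0,0],0],[[0,0,0],0],[[0,0,0],0],[[0,0,0],0],[[0,0,0],0],[[0,0,0],0],[[0,0,0],0],[[0,0,0],0]]' 0.0;python3 -m pendant '[[[0,0,-0.005],0],[[0,0,-0.015],0],[[0,0,-0.04],0],[[0,0,-0.07],0],[[0,0,-0.1],0],[[0,0,-0.1],0],[[0,0,-0.1],0]]'
python3 - <<'E'
from h import *
print(shift([.4395,-.016,.12]),shift([.6131,.1481,.12]))
im=imaging.camera("wrist");cv2.imwrite("pics/w6.png",im[:,:,::-1])
E
```

```text
clock: 10.82
tcp_pos: [0.4247, -0.3171, 0.0023]
ee_rot: [3.141, -0.0, 0.328]
ft_force: [0.0, -0.0, -0.4]
gripper_width: 0.999
grasp_force: 0.0
clock: 11.48
tcp_pos: [0.4248, -0.3172, 0.0029]
ee_rot: [3.141, -0.0, 0.328]
ft_force: [-2.3, 0.5, 6.1]
gripper_width: 0.395
grasp_force: 59.0
clock: 12.07
tcp_pos: [0.4259, -0.3181, 0.1047]
ee_rot: [3.138, -0.003, 0.328]
ft_force: [0.4, 0.4, -1.4]
gripper_width: 0.393
grasp_force: 59.9
(array([ 0.1101, -0.2816, -0.0162]), None) (array([ 0.3273, -0.381 , -0.016 ]), None)
```

```bash
python3 -m pendant '[[[0.013,-0.015,-0.005],0],[[0.035,-0.04,-0.01],0],[[0.06,-0.069,-0.015],0],[[0.085,-0.098,-0.015],0],[[0.11,-0.127,-0.015],0],[[0.135,-0.156,-0.015],0],[[0.16,-0.185,-0.015],0],[[0.185,-0.215,-0.015],0]]'; python3 -m pendant '[[[0.025,-0.029,0],0],[[0.05,-0.058,0],0],[[0.075,-0.087,0],0],[[0.1,-0.117,0],0],[[0.122,-0.142,0],0],[[0.137,-0.16,0],0],[[0.142,-0.166,0],0],[[0.142,-0.166,0],0]]'
python3 - <<'E'
from h import *
im=imaging.camera("wrist");cv2.imwrite("pics/w7.png",im[:,:,::-1])
c=imaging.calibration("wrist")
np.savez("w7.npz",**c)
print(shift([.6131,.1481,.12]))
E
```

```text
clock: 12.78
tcp_pos: [0.5299, -0.0521, 0.1159]
ee_rot: [-3.14, 0.003, 0.328]
ft_force: [1.0, 0.1, -1.4]
gripper_width: 0.392
grasp_force: 59.9
clock: 13.45
tcp_pos: [0.611, 0.1504, 0.1156]
ee_rot: [-3.141, 0.002, 0.33]
ft_force: [-1.0, -0.1, -1.7]
gripper_width: 0.391
grasp_force: 59.9
(array([ 0.0022,  0.0017, -0.0043]), None)
```

View pics/w7.png

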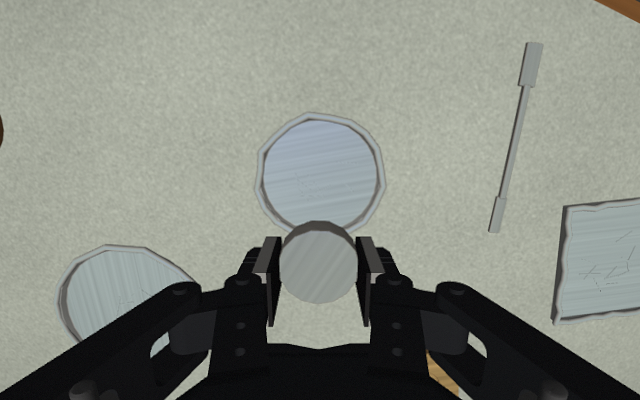

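The disc is held level over the small dish. The dish rim spans (254..385, 112..~238), so its middle is at about (319.5,176).

Run:
```python
from h import *
c=dict(np.load("w7.npz"))
q=world(c,[(254,176),(385,176),(320,112),(320,176)],.01);print(q)
s=bot.observe()['tcp_pos'];print(s,px(c,s+[0,0,.047]))
```

```text
[[0.59924358 0.20358032 0.01      ]
 [0.63584933 0.09639442 0.01      ]
 [0.66852885 0.16703451 0.01      ]
 [0.61764916 0.14957545 0.01      ]]
[0.61044881 0.14898799 0.11568961] [[317.86283304 267.22834361]]
```

```bash
python3 -m pendant '[[[0.003,0.001,0.02],0],[[0.003,0.001,0.05],0],[[0.003,0.001,0.08],0],[[0.003,0.001,0.11],0],[[0.003,0.001,0.13],0],[[0.003,0.001,0.138],0],[[0.003,0.001,0.138],0],[[0.003,0.001,0.138],0]]'; python3 -m pendant '[[[0,0,0.002],0],[[0,0,0.004],0],[[0,0,0.004],0]]';  python3 -m pendant '[[[0,0,0.001],0],[[0,0,0.001],0]]'
```

```text
clock: 14.17
tcp_pos: [0.6147, 0.1479, -0.0205]
ee_rot: [3.142, 0.001, 0.327]
ft_force: [-0.6, 0.1, -1.2]
gripper_width: 0.393
grasp_force: 59.9
clock: 14.42
tcp_pos: [0.6155, 0.1489, -0.0236]
ee_rot: [3.141, -0.002, 0.328]
ft_force: [0.9, -0.6, -0.7]
gripper_width: 0.392
grasp_force: 59.9
clock: 14.58
tcp_pos: [0.6151, 0.149, -0.0252]
ee_rot: [3.142, -0.001, 0.328]
ft_force: [-0.2, 1.0, -0.3]
gripper_width: 0.385
grasp_force: 59.9
```

```bash
python3 -m pendant '[[[0,0,0.001],0],[[0,0,0.002],0],[[0,0,0.002],0]]';  python3 -m pendant '[[[0,0,0.001],0],[[0,0,0.001],0]]';  python3 -m pendant '[[[0,0,0.001],0],[[0,0,0.001],0]]'
```

```text
clock: 14.83
tcp_pos: [0.6147, 0.1489, -0.0278]
ee_rot: [-3.142, 0.0, 0.328]
ft_force: [-0.3, -0.5, -2.6]
gripper_width: 0.39
grasp_force: 59.9
clock: 15.0
tcp_pos: [0.6147, 0.1489, -0.0289]
ee_rot: [-3.142, 0.0, 0.328]
ft_force: [-0.6, -0.4, -1.5]
gripper_width: 0.391
grasp_force: 59.9
clock: 15.17
tcp_pos: [0.6148, 0.1489, -0.029]
ee_rot: [-3.142, 0.0, 0.328]
ft_force: [-2.3, -0.9, 5.9]
gripper_width: 0.394
grasp_force: 60.8
```

```bash
python3 -m pendant '[[[0,0,0],0],[[0,0,0],0],[[0,0,0],0],[[0,0,0],0],[[0,0,0],0]]' 0.055; python3 -m pendant '[[[0,0,-0.02],0],[[0,0,-0.05],0],[[0,0,-0.08],0],[[0,0,-0.11],0],[[0,0,-0.14],0],[[0,0,-0.17],0],[[0,0,-0.18],0],[[0,0,-0.18],0]]'
python3 - <<'E'
from h import *
im=imaging.camera("wrist");cv2.imwrite("pics/w8.png",im[:,:,::-1])
c=imaging.calibration("wrist");g=cv2.medianBlur(cv2.cvtColor(im,cv2.COLOR_RGB2GRAY),3)
print(px(c,[[.615,.149,.018],[.633,.149,.018],[.615,.149,.01]]))
print(cv2.HoughCircles(g,cv2.HOUGH_GRADIENT,1,20,param1=100,param2=20,minRadius=12,maxRadius=70))
print(shift([.4249,-.3162,.15],-24),bot.observe()['joints'])
E
```

```text
clock: 15.58
tcp_pos: [0.6148, 0.1489, -0.0298]
ee_rot: [-3.142, 0.0, 0.328]
ft_force: [-0.1, 0.3, -0.4]
gripper_width: 0.645
grasp_force: 0.0
clock: 16.25
tcp_pos: [0.617, 0.1494, 0.1537]
ee_rot: [3.141, -0.006, 0.328]
ft_force: [0.9, 0.1, 0.2]
gripper_width: 0.64
grasp_force: 0.0
[[317.80743739 178.30176138]
 [323.99205158 160.48985804]
 [317.81010549 176.55042116]]
[[[316.5 173.5  49. ]
  [142.5 298.5  62.7]
  [126.5 286.5  43.6]
  [152.5 339.5  53.5]
  [330.5 192.5  35.7]
  [332.5 161.5  38.3]
  [297.5 180.5  34.9]
  [305.5 156.5  33.8]
  [593.5 250.5  45. ]]]
(array([-0.3302,  0.3791,  0.0006]), np.float64(-47.219165503558344)) [2.18799207e-01 4.86445727e-01 1.64610340e+00 9.38648251e-06
 1.00657485e+00 1.46180281e+00]
```

```bash
python3 -m pendant '[[[-0.012,0.014,0],-5],[[-0.035,0.04,0],-11],[[-0.06,0.069,0],-17],[[-0.085,0.098,0],-23],[[-0.11,0.127,0],-29],[[-0.135,0.156,0],-35],[[-0.16,0.185,0],-41],[[-0.185,0.213,0],-47]]' 0.0854
python3 - <<'E'
from h import *
print(shift([.4249,-.3162,.15],-24))
E
```

```text
clock: 16.97
tcp_pos: [0.5058, -0.1135, 0.1481]
ee_rot: [-3.138, 0.001, 1.154]
ft_force: [0.6, -0.4, -0.0]
gripper_width: 0.999
grasp_force: 0.0
(array([-0.2181,  0.0081, -0.0018]), np.float64(0.09480654937165411))
```

```bash
python3 -m pendant '[[[-0.036,0.001,0],0],[[-0.072,0.003,0],0],[[-0.108,0.004,0],0],[[-0.144,0.005,0],0],[[-0.175,0.006,0],0],[[-0.19,0.007,0],0],[[-0.2,0.007,0],0],[[-0.2,0.007,0],0]]'
python3 - <<'E'
from h import *
im=imaging.camera("wrist");crop(im,230,60,400,220,3.5,"pics/w9.png")
np.savez("w9.npz",**imaging.calibration("wrist"))
print(shift([.4249,-.3162,.15],-24))
E
```

```text
clock: 17.63
tcp_pos: [0.431, -0.2983, 0.1486]
ee_rot: [-3.139, -0.0, 1.146]
ft_force: [-0.4, 0.6, 1.0]
gripper_width: 0.998
grasp_force: 0.0
(array([-0.02  ,  0.0017, -0.0012]), np.float64(-0.30945861779629524))
```

View pics/w9.png

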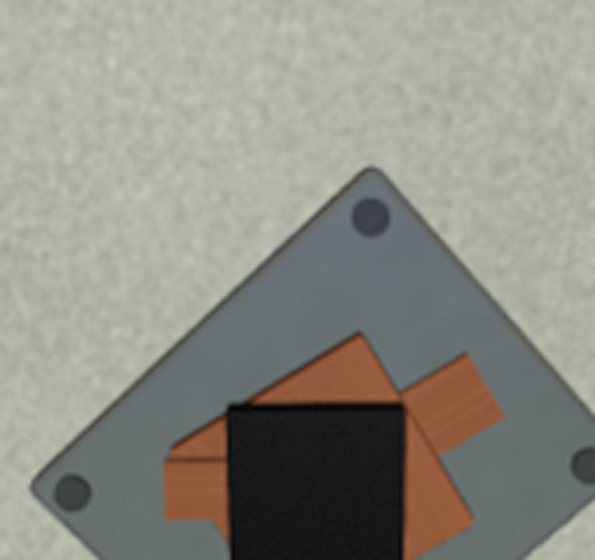

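The coated plate's tab is on the left at (195,490), along the present finger line, because I took the wrong edge earlier. The grip line must turn 90°, to 66°. The plate's top corners are at crop (228,405) and (405,405).

```bash
python3 - <<'E'
from h import *
c=dict(np.load("w9.npz"))
q=world(c,np.array([(228,405),(405,405)])/3.5+[230-.4,60-.4],.036);e=q[1]-q[0];n=np.array([e[1],-e[0],0]);print(q,np.linalg.norm(e),np.degrees(np.arctan2(e[1],e[0])));print(q.mean(0)+n/2, q.mean(0)-n/2)
E
python3 -m pendant '[[[-0.02,0.002,0],7],[[-0.02,0.002,0],14],[[-0.02,0.002,0],21],[[-0.02,0.002,0],28],[[-0.02,0.002,0],35],[[-0.02,0.002,0],42],[[-0.02,0.002,0],49],[[-0.02,0.002,0],56]]';python3 -m pendant '[[[0,0,0],7],[[0,0,0],14],[[0,0,0],21],[[0,0,0],28],[[0,0,0],34],[[0,0,0],34],[[0,0,0],34]]';python3 - <<'E'
from h import *
print(shift([.4249,-.3162,-.009],66),bot.observe()['joints'][5])
E
```

```text
[[ 0.41529603 -0.28297854  0.036     ]
 [ 0.45606973 -0.3013861   0.036     ]] 0.04473626075355359 -24.297106845300956
[ 0.4264791  -0.31256917  0.036     ] [ 0.44488666 -0.27179547  0.036     ]
clock: 18.35
tcp_pos: [0.4266, -0.3148, 0.1496]
ee_rot: [-3.14, 0.001, 0.166]
ft_force: [0.7, -0.8, 0.6]
gripper_width: 0.993
grasp_force: 0.0
clock: 18.93
tcp_pos: [0.4265, -0.3153, 0.1498]
ee_rot: [-3.141, 0.001, -0.418]
ft_force: [0.7, -0.5, 0.7]
gripper_width: 1.003
grasp_force: 0.0
(array([-0.001 ,  0.0015,  0.1588]), np.float64(0.05214820581386448)) 1.329410306315737
```

```bash
python3 -m pendant '[[[-0.001,0,0.03],0],[[-0.001,0,0.06],0],[[-0.001,0,0.09],0],[[-0.001,0,0.12],0],[[-0.001,0,0.145],0],[[-0.001,0,0.15],0],[[-0.001,0,0.15],0]]'; python3 -m pendant '[[[0,0,0.004],0],[[0,0,0.008],0],[[0,0,0.008],0]]';python3 -m pendant '[[[0,0,0],0],[[0,0,0],0],[[0,0,0],0],[[0,0,0],0],[[0,0,0],0],[[0,0,0],0],[[0,0,0],0],[[0,0,0],0]]' 0.0;python3 -m pendant '[[[0,0,-0.005],0],[[0,0,-0.015],0],[[0,0,-0.04],0],[[0,0,-0.07],0],[[0,0,-0.1],0],[[0,0,-0.13],0],[[0,0,-0.13],0]]'
python3 - <<'E'
from h import *
im=imaging.camera("wrist");cv2.imwrite("pics/w10.png",im[:,:,::-1])
print(shift([.4395,-.016,.12]),shift([.631,-.159,.12]))
E
```

```text
clock: 19.52
tcp_pos: [0.4242, -0.3148, -0.0013]
ee_rot: [-3.141, 0.004, -0.42]
ft_force: [0.1, -0.1, 0.7]
gripper_width: 0.999
grasp_force: 0.0
clock: 19.77
tcp_pos: [0.426, -0.3166, -0.0069]
ee_rot: [3.141, -0.002, -0.422]
ft_force: [0.9, 0.7, 0.4]
gripper_width: 0.998
grasp_force: 0.0
clock: 20.43
tcp_pos: [0.4256, -0.3165, -0.0067]
ee_rot: [3.141, -0.001, -0.423]
ft_force: [-1.9, 1.1, 8.7]
gripper_width: 0.517
grasp_force: 60.5
clock: 21.02
tcp_pos: [0.4283, -0.3186, 0.1284]
ee_rot: [3.139, -0.009, -0.423]
ft_force: [0.2, -0.5, -1.5]
gripper_width: 0.515
grasp_force: 61.9
(array([-0.1127, -0.2802,  0.0048]), None) (array([ 0.1206, -0.2284,  0.0065]), None)
```

```bash
python3 -m pendant '[[[0.008,-0.015,0],0],[[0.023,-0.044,0],0],[[0.042,-0.079,0],0],[[0.06,-0.114,0],0],[[0.079,-0.149,0],0],[[0.098,-0.184,0],0],[[0.112,-0.212,0],0],[[0.118,-0.224,0],0]]'; python3 -m pendant '[[[0.003,-0.005,0],0],[[0.003,-0.005,0],0],[[0.003,-0.005,0],0],[[0.003,-0.005,0],0]]'
python3 - <<'E'
from h import *
im=imaging.camera("wrist");cv2.imwrite("pics/w11.png",im[:,:,::-1]); np.savez("w11.npz",**imaging.calibration("wrist"))
print(shift([.632,-.158,-.0287]))
E
```

```text
clock: 21.73
tcp_pos: [0.6271, -0.1573, 0.1213]
ee_rot: [-3.141, 0.0, -0.42]
ft_force: [0.6, 0.0, -0.8]
gripper_width: 0.514
grasp_force: 61.9
clock: 22.07
tcp_pos: [0.628, -0.1581, 0.1219]
ee_rot: [3.141, 0.002, -0.424]
ft_force: [0.2, 0.3, -0.7]
gripper_width: 0.513
grasp_force: 61.9
(array([ 0.0035, -0.0018,  0.1508]), None)
```

View pics/w11.png

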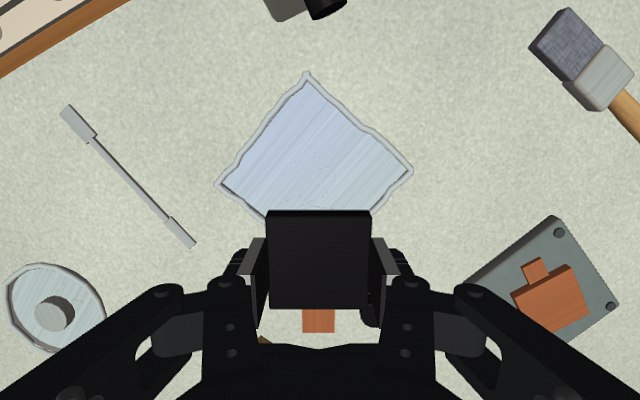

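This view shows the plate held level with its tab at (318,320). The foil tray's corners are at (216,184), (413,168) and (307,73). The disc lies in the small dish at (52,313), and the copper plate on the bed is at about (545,303).

Run:
```python
from h import *
c=dict(np.load("w11.npz"))
q=world(c,[(216,184),(413,168),(307,73)],.011);print(q,(q[0]+q[1])/2, np.linalg.norm(q[0]-q[1]))
s=bot.observe()['tcp_pos'];R=Ro.from_euler('xyz',bot.observe()['ee_rot']);print(s)
# held plate: observed top-face corners (266,212),(371,212),(368,309),(269,309)
q=world(c,[(266,212),(371,212),(368,309),(269,309)],s[2]+.0427);print(q.mean(0)-s,R.inv().apply(q.mean(0)-s))
# copper: colour mask in picture -> square part
im=cv2.imread("pics/w11.png")[200:360,470:640].astype(int)
d,r=world(c,[(50,313)],.018)[0],0;print("disc",d)
m=((im[:,:,2]-im[:,:,0])>40).astype(np.uint8);m=cv2.morphologyEx(m,cv2.MORPH_OPEN,np.ones((23,23)))
ys,xs=np.nonzero(m);print("copper",world(c,[(xs.mean()+470,ys.mean()+200)],.026),m.sum())
```

```text
[[ 0.66455143 -0.07498007  0.011     ]
 [ 0.60599294 -0.23957148  0.011     ]
 [ 0.71576139 -0.1878524   0.011     ]] [ 0.63527218 -0.15727578  0.011     ] 0.17469810196163268
[ 0.62821679 -0.15817109  0.12212535]
[-0.00026902 -0.00015702  0.0427    ] [-0.00022508  0.00026921 -0.04269969]
disc [0.61857676 0.14508202 0.018     ]
copper [[ 0.43543795 -0.31741159  0.026     ]] 2925
```

```bash
python3 -m pendant '[[[0.005,-0.003,0.03],0],[[0.005,-0.003,0.06],0],[[0.005,-0.003,0.09],0],[[0.005,-0.003,0.12],0],[[0.005,-0.003,0.138],0],[[0.005,-0.003,0.144],0],[[0.005,-0.003,0.144],0],[[0.005,-0.003,0.144],0]]'; python3 -m pendant '[[[0,0,0.002],0],[[0,0,0.004],0],[[0,0,0.004],0]]';  python3 -m pendant '[[[0,0,0.001],0],[[0,0,0.001],0]]';  python3 -m pendant '[[[0,0,0.001],0],[[0,0,0.001],0]]'
```

```text
clock: 22.78
tcp_pos: [0.6356, -0.1572, -0.0209]
ee_rot: [-3.142, -0.001, -0.424]
ft_force: [-0.0, -0.6, 0.4]
gripper_width: 0.513
grasp_force: 61.8
clock: 23.03
tcp_pos: [0.636, -0.1566, -0.0246]
ee_rot: [-3.141, -0.002, -0.423]
ft_force: [-0.3, -0.2, -1.5]
gripper_width: 0.514
grasp_force: 61.8
clock: 23.2
tcp_pos: [0.6356, -0.1564, -0.0263]
ee_rot: [-3.141, -0.001, -0.423]
ft_force: [-0.2, -0.6, 0.3]
gripper_width: 0.515
grasp_force: 61.8
clock: 23.37
tcp_pos: [0.6354, -0.1563, -0.0277]
ee_rot: [-3.142, 0.0, -0.423]
ft_force: [0.2, -0.6, -0.9]
gripper_width: 0.513
grasp_force: 61.8
```

```bash
python3 -m pendant '[[[0,0,0.001],0],[[0,0,0.001],0]]';  python3 -m pendant '[[[0,0,0.001],0],[[0,0,0.001],0]]'
```

```text
clock: 23.53
tcp_pos: [0.6355, -0.1563, -0.0286]
ee_rot: [-3.142, -0.0, -0.423]
ft_force: [0.1, -0.1, 0.4]
gripper_width: 0.514
grasp_force: 62.0
clock: 23.7
tcp_pos: [0.6355, -0.1563, -0.0286]
ee_rot: [-3.142, -0.0, -0.423]
ft_force: [-3.8, 1.3, 8.7]
gripper_width: 0.516
grasp_force: 63.0
```

```bash
python3 -m pendant '[[[0,0,0],0],[[0,0,0],0],[[0,0,0],0],[[0,0,0],0],[[0,0,0],0]]' 0.065; python3 -m pendant '[[[0,0,-0.02],0],[[0,0,-0.05],0],[[0,0,-0.08],0],[[0,0,-0.11],0],[[0,0,-0.14],0],[[0,0,-0.17],0],[[0,0,-0.18],0],[[0,0,-0.18],0]]';  python3 - <<'E'
from h import *
im=imaging.camera("wrist");cv2.imwrite("pics/w12.png",im[:,:,::-1]);c=imaging.calibration("wrist")
m=(im.max(2)<45).astype(np.uint8);m[240:]=0;ys,xs=np.nonzero(cv2.morphologyEx(m,cv2.MORPH_OPEN,np.ones((15,15))))
print("coat",world(c,[(xs.mean(),ys.mean())],.014),len(xs))
print(shift([.427,-.317,.15],-82.8))
E
```

```text
clock: 24.12
tcp_pos: [0.6353, -0.1563, -0.0299]
ee_rot: [3.142, 0.0, -0.423]
ft_force: [0.4, -0.1, 0.1]
gripper_width: 0.761
grasp_force: 0.0
clock: 24.78
tcp_pos: [0.6375, -0.1569, 0.1537]
ee_rot: [-3.141, -0.006, -0.423]
ft_force: [1.2, 0.1, -0.4]
gripper_width: 0.762
grasp_force: 0.0
coat [[ 0.66369495 -0.17222245  0.014     ]] 2743
(array([-0.1248,  0.2321,  0.0009]), np.float64(-31.41615167418722))
```

Run:
```python
from h import *
im=cv2.imread("pics/w12.png");c=imaging.calibration("wrist")
m=(im.max(2)<45).astype(np.uint8);m[240:]=0
n,l,st,ce=cv2.connectedComponentsWithStats(cv2.morphologyEx(m,cv2.MORPH_OPEN,np.ones((15,15))))
for i in range(1,n): print(st[i],ce[i],world(c,[ce[i]],.014))
print(px(c,[.6355,-.1563,.014]))
```

```text
[317  12  29  25 629] [330.95071542  24.01112878] [[ 0.75495472 -0.22215084  0.014     ]]
[ 296  157   46   46 2114] [318.5        179.47871334] [[ 0.63363667 -0.15577487  0.014     ]]
[[318.20302471 177.53068752]]
```

The coated plate lies in the middle of the tray; the other blob was an unrelated dark object. Now the copper plate.

```bash
python3 -m pendant '[[[-0.008,0.015,0],-4],[[-0.024,0.044,0],-8],[[-0.042,0.079,0],-12],[[-0.061,0.114,0],-16],[[-0.08,0.149,0],-20],[[-0.098,0.182,0],-25],[[-0.11,0.204,0],-30],[[-0.115,0.213,0],-31.4]]' 0.0854; python3 -m pendant '[[[0,0,0],0],[[0,0,0],0],[[0,0,0],0]]'
python3 - <<'E'
from h import *
im=imaging.camera("wrist");cv2.imwrite("pics/w13.png",im[:,:,::-1]);c=imaging.calibration("wrist")
m=((im[:,:,0].astype(int)-im[:,:,2])>40).astype(np.uint8);m[245:]=0
m=cv2.morphologyEx(m,cv2.MORPH_OPEN,np.ones((31,31)))
n,l,st,ce=cv2.connectedComponentsWithStats(m)
for i in range(1,n):
    k,_=cv2.findContours((l==i).astype(np.uint8),0,1);b=cv2.boxPoints(cv2.minAreaRect(k[0]));q=world(c,b,.026);e=np.diff(q,axis=0)
    print(st[i],world(c,[ce[i]],.026),q.mean(0),np.linalg.norm(e,axis=1),np.degrees(np.arctan2(e[:,1],e[:,0])))
print(shift([.427,-.317,-.02],-82.8))
E
```

```text
clock: 25.5
tcp_pos: [0.4388, -0.304, 0.1478]
ee_rot: [-3.138, 0.004, 0.127]
ft_force: [0.5, -0.6, -1.0]
gripper_width: 0.998
grasp_force: 0.0
clock: 25.75
tcp_pos: [0.4433, -0.3028, 0.1492]
ee_rot: [-3.14, 0.001, 0.125]
ft_force: [0.2, -0.6, -0.2]
gripper_width: 1.002
grasp_force: 0.0
[  520     0   120   245 22378] [[ 0.52577234 -0.54375392  0.026     ]] [ 0.51888338 -0.53865852  0.026     ] [0.10830797 0.23260592 0.13013887] [ -79.69613127 -159.25596722   96.36279158]
[   7   94   35   39 1343] [[ 0.47235018 -0.02750451  0.026     ]] [ 0.47239589 -0.02754054  0.026     ] [0.03378051 0.03444909 0.03473735] [-84.67912093 175.67946804  96.0054308 ]
[ 34 147  31  32 992] [[ 0.42888176 -0.0489118   0.026     ]] [ 0.42868749 -0.0487479   0.026     ] [0.03020715 0.02996698 0.03100941] [-83.62528956 175.83727212  96.88457209]
[ 300  167   63   62 3901] [[ 0.42820908 -0.31666232  0.026     ]] [ 0.42743528 -0.31682452  0.026     ] [0.05923672 0.05649695 0.05930014] [   6.34419111  -82.79655686 -170.8134946 ]
(array([-0.0181,  0.0123,  0.1695]), np.float64(-0.017316401841668494))
```

```bash
python3 -m pendant '[[[-0.016,0.012,0.03],0],[[-0.017,0.012,0.06],0],[[-0.017,0.012,0.09],0],[[-0.017,0.012,0.12],0],[[-0.017,0.012,0.15],0],[[-0.017,0.012,0.16],0],[[-0.017,0.012,0.16],0],[[-0.017,0.012,0.16],0]]'; python3 -m pendant '[[[0,0,0.005],0],[[0,0,0.009],0],[[0,0,0.009],0]]';python3 -m pendant '[[[0,0,0],0],[[0,0,0],0],[[0,0,0],0],[[0,0,0],0],[[0,0,0],0],[[0,0,0],0],[[0,0,0],0]]' 0.0
```

```text
clock: 26.47
tcp_pos: [0.4283, -0.317, -0.0096]
ee_rot: [-3.141, 0.0, 0.126]
ft_force: [-0.3, -0.3, 1.5]
gripper_width: 1.002
grasp_force: 0.0
clock: 26.72
tcp_pos: [0.4283, -0.3177, -0.018]
ee_rot: [3.141, -0.001, 0.125]
ft_force: [-0.0, 1.6, 0.6]
gripper_width: 0.999
grasp_force: 0.0
clock: 27.3
tcp_pos: [0.428, -0.3177, -0.0175]
ee_rot: [3.141, -0.001, 0.125]
ft_force: [-1.4, 3.1, 10.3]
gripper_width: 0.674
grasp_force: 61.8
```

The grip is a little shallow, so I'll regrip 3.5 mm lower.

```bash
python3 -m pendant '[[[0,0,0],0],[[0,0,0],0],[[0,0,0],0],[[0,0,0],0]]' 0.0854; python3 -m pendant '[[[0,0,0.002],0],[[0,0,0.004],0],[[0,0,0.004],0]]';python3 -m pendant '[[[0,0,0],0],[[0,0,0],0],[[0,0,0],0],[[0,0,0],0],[[0,0,0],0],[[0,0,0],0],[[0,0,0],0]]' 0.0
```

```text
clock: 27.63
tcp_pos: [0.4278, -0.3175, -0.0187]
ee_rot: [3.142, -0.0, 0.125]
ft_force: [-0.2, -1.0, -0.6]
gripper_width: 0.996
grasp_force: 0.0
clock: 27.88
tcp_pos: [0.4275, -0.3173, -0.0232]
ee_rot: [-3.141, 0.001, 0.125]
ft_force: [0.3, -0.8, -0.2]
gripper_width: 1.003
grasp_force: 0.0
clock: 28.47
tcp_pos: [0.4278, -0.3175, -0.0222]
ee_rot: [3.141, -0.0, 0.125]
ft_force: [-0.4, 0.8, 5.0]
gripper_width: 0.68
grasp_force: 64.9
```

```bash
python3 -m pendant '[[[0,0,-0.004],0],[[0,0,-0.012],0],[[0,0,-0.03],0],[[0,0,-0.06],0],[[0,0,-0.09],0],[[0,0,-0.12],0],[[0,0,-0.14],0],[[0,0,-0.14],0]]'
python3 - <<'E'
from h import *
print(shift([.422,.281,.12]),bot.observe()['joints'])
E
```

```text
clock: 29.13
tcp_pos: [0.4301, -0.3193, 0.122]
ee_rot: [3.136, -0.006, 0.125]
ft_force: [0.9, -0.4, -2.1]
gripper_width: 0.682
grasp_force: 65.5
(array([ 0.067 , -0.5966, -0.0009]), None) [-6.60763820e-01  3.94040527e-01  1.88821901e+00  1.95227440e-05
  8.51369095e-01  7.84676026e-01]
```

```bash
python3 -m pendant '[[[0.001,-0.01,0],0],[[0.003,-0.03,0],0],[[0.006,-0.057,0],0],[[0.009,-0.085,0],0],[[0.013,-0.113,0],0],[[0.016,-0.142,0],0],[[0.019,-0.17,0],0],[[0.022,-0.2,0],0]]'; python3 -m pendant '[[[0.003,-0.029,0],0],[[0.006,-0.057,0],0],[[0.009,-0.085,0],0],[[0.013,-0.113,0],0],[[0.016,-0.142,0],0],[[0.019,-0.17,0],0],[[0.022,-0.198,0],0],[[0.025,-0.225,0],0]]'; python3 -m pendant '[[[0.003,-0.028,0],0],[[0.006,-0.057,0],0],[[0.01,-0.085,0],0],[[0.013,-0.113,0],0],[[0.016,-0.135,0],0],[[0.018,-0.151,0],0],[[0.019,-0.16,0],0],[[0.019,-0.163,0],0]]'; python3 -m pendant '[[[0,0,0],0],[[0,0,0],0],[[0,0,0],0]]'
python3 - <<'E'
from h import *
im=imaging.camera("wrist");cv2.imwrite("pics/w14.png",im[:,:,::-1]);c=imaging.calibration("wrist");np.savez("w14.npz",**c)
s=bot.observe()['tcp_pos'];print(s,shift([.422,.281,-.0342]))
m=((im[:,:,0].astype(int)-im[:,:,2])>40).astype(np.uint8)
m=cv2.morphologyEx(m,cv2.MORPH_OPEN,np.ones((31,31)));n,l,st,ce=cv2.connectedComponentsWithStats(m)
for i in range(1,n): print(st[i],ce[i])
print("expected plate centre px",px(c,s+[0,0,.048]),"dish",px(c,[.422,.281,.01]))
# rim: contrast bench (greenish) vs foil (bluish): B-R
d=im[:,:,2].astype(int)-im[:,:,0]; f=cv2.morphologyEx((d>8).astype(np.uint8),cv2.MORPH_OPEN,np.ones((5,5)));f[245:]=0
n,l,st,ce=cv2.connectedComponentsWithStats(f)
for i in range(1,n):
  if st[i][4]>800: print("foil",st[i],ce[i])
E
```

```text
clock: 29.8
tcp_pos: [0.4225, -0.1141, 0.1157]
ee_rot: [-3.14, 0.003, 0.125]
ft_force: [1.1, 0.3, -2.6]
gripper_width: 0.682
grasp_force: 65.4
clock: 30.47
tcp_pos: [0.4188, 0.1115, 0.1157]
ee_rot: [3.141, 0.004, 0.126]
ft_force: [0.4, -0.2, -2.6]
gripper_width: 0.678
grasp_force: 65.4
clock: 31.13
tcp_pos: [0.4182, 0.2749, 0.1159]
ee_rot: [3.141, 0.002, 0.127]
ft_force: [-0.2, -1.3, -1.7]
gripper_width: 0.684
grasp_force: 65.4
clock: 31.38
tcp_pos: [0.4193, 0.2731, 0.117]
ee_rot: [3.141, 0.001, 0.124]
ft_force: [-0.2, -0.8, -1.8]
gripper_width: 0.682
grasp_force: 65.4
[0.41952241 0.27316862 0.11716098] (array([ 0.0035, -0.0075,  0.1514]), None)
[    0     7    73   366 21641] [ 30.05226191 195.81119172]
[  247   150   143   180 20287] [318.00773895 252.93463795]
[ 589  159   51   49 2049] [612.56759395 181.93216203]
[ 593  214   41   39 1545] [612.59935275 233.07443366]
expected plate centre px [[317.90158613 268.12541249]] dish [[309.34453001 179.93845136]]
foil [ 456    0   90   25 1655] [500.26404834   9.81389728]
foil [  228    96   158   119 11158] [302.59562646 149.54490052]
```

Run:
```python
from h import *
c=dict(np.load("w14.npz"))
q=world(c,[(228,180),(386,180),(307,96)],.01);print(q,np.linalg.norm(q[0]-q[1]))
ux=np.array([np.cos(.124),np.sin(.124)]);uy=np.array([ux[1],-ux[0]])
w=np.linalg.norm(q[0]-q[1]);m=(q[0]+q[1])[:2]/2;print("from width",m,"from top",q[2,:2]-ux*w/2)
im=cv2.imread("pics/w14.png");b=im[150:335,240:400].astype(int);k=((b[:,:,2]-b[:,:,0])>40)
print([(y+150,int(k[y].nonzero()[0].min()+240),int(k[y].nonzero()[0].max()+240)) for y in range(0,182,15)])
```

```text
[[0.41321488 0.35151976 0.01      ]
 [0.4302367  0.2146859  0.01      ]
 [0.49162586 0.29115116 0.01      ]] 0.13788853421928132
from width [0.42172579 0.28310283] from top [0.42321096 0.28262396]Traceback (most recent call last):
  File "<stdin>", line 7, in <module>
    return umr_minimum(a, axis, None, out, keepdims, initial, where)
ValueError: zero-size array to reduction operation minimum which has no identity
```

```bash
python3 -m pendant '[[[0.004,-0.008,0.03],0],[[0.004,-0.008,0.06],0],[[0.004,-0.008,0.09],0],[[0.004,-0.008,0.12],0],[[0.004,-0.008,0.138],0],[[0.004,-0.008,0.144],0],[[0.004,-0.008,0.144],0],[[0.004,-0.008,0.144],0]]'; python3 -m pendant '[[[0,0,0.002],0],[[0,0,0.003],0],[[0,0,0.003],0]]';  python3 -m pendant '[[[0,0,0.001],0],[[0,0,0.001],0]]';  python3 -m pendant '[[[0,0,0.001],0],[[0,0,0.001],0]]'
```

```text
clock: 32.1
tcp_pos: [0.4232, 0.2825, -0.0262]
ee_rot: [-3.141, -0.0, 0.125]
ft_force: [0.7, -0.0, -2.5]
gripper_width: 0.68
grasp_force: 65.4
clock: 32.35
tcp_pos: [0.4234, 0.283, -0.0287]
ee_rot: [-3.141, -0.002, 0.125]
ft_force: [-1.3, 1.1, -3.1]
gripper_width: 0.683
grasp_force: 65.4
clock: 32.52
tcp_pos: [0.4229, 0.2828, -0.0303]
ee_rot: [-3.141, -0.001, 0.125]
ft_force: [-0.8, -0.5, -2.4]
gripper_width: 0.683
grasp_force: 65.4
clock: 32.68
tcp_pos: [0.4227, 0.2827, -0.0317]
ee_rot: [-3.142, -0.0, 0.125]
ft_force: [-0.2, -0.8, -3.2]
gripper_width: 0.677
grasp_force: 65.4
```

```bash
for i in 1 2; do :; done; python3 -m pendant '[[[0,0,0.001],0],[[0,0,0.001],0]]';  python3 -m pendant '[[[0,0,0.001],0],[[0,0,0.001],0]]'; python3 -m pendant '[[[0,0,0.001],0],[[0,0,0.001],0]]'
```

```text
clock: 32.85
tcp_pos: [0.4226, 0.2826, -0.0328]
ee_rot: [3.141, 0.0, 0.125]
ft_force: [-0.3, -0.6, -2.8]
gripper_width: 0.682
grasp_force: 65.4
clock: 33.02
tcp_pos: [0.4226, 0.2825, -0.0339]
ee_rot: [3.141, 0.0, 0.125]
ft_force: [0.3, 0.1, -2.5]
gripper_width: 0.681
grasp_force: 65.4
clock: 33.18
tcp_pos: [0.4227, 0.2826, -0.0342]
ee_rot: [-3.142, 0.0, 0.125]
ft_force: [-1.8, -1.4, 4.8]
gripper_width: 0.68
grasp_force: 66.3
```

Contact is felt on the dish floor. I'll release, rise and check every piece by calculation.

```bash
python3 -m pendant '[[[0,0,0],0],[[0,0,0],0],[[0,0,0],0],[[0,0,0],0],[[0,0,0],0]]' 0.078; python3 -m pendant '[[[0,0,-0.02],0],[[0,0,-0.05],0],[[0,0,-0.08],0],[[0,0,-0.11],0],[[0,0,-0.14],0],[[0,0,-0.17],0],[[0,0,-0.2],0],[[0,0,-0.2],0]]'; python3 -m pendant '[[[0,0,0],0],[[0,0,0],0],[[0,0,0],0],[[0,0,0],0]]'
python3 - <<'E'
from h import *
c=imaging.calibration("wrist");im=imaging.camera("wrist").astype(int);cv2.imwrite("pics/w15.png",im[:,:,::-1].astype(np.uint8))
m=((im[:,:,0]-im[:,:,2])>40).astype(np.uint8);m[245:]=0
m=cv2.morphologyEx(m,cv2.MORPH_OPEN,np.ones((25,25)));n,l,st,ce=cv2.connectedComponentsWithStats(m)
for i in range(1,n): print("copper?",st[i],world(c,[ce[i]],.014))
t=imaging.camera("top").astype(int);cv2.imwrite("pics/top2.png",t[:,:,::-1].astype(np.uint8));ct=imaging.calibration("top");a=cv2.imread("pics/top0.png")[:,:,::-1].astype(int)
for n,p,z in [("coat",[.634,-.156],.014),("disc",[.615,.149],.018),("vial",[.389,.146],.05)]:
    u,v=px(ct,[*p,z])[0].round().astype(int);d=np.abs(t-a).sum(2)[v-14:v+15,u-14:u+15]; ys,xs=np.nonzero(d>60)
    print(n,(u,v),len(xs),world(ct,[(xs.mean()+u-14,ys.mean()+v-14)],z) if len(xs) else "", d.max())
print(bot.observe()['grasp_force'])
E
```

```text
clock: 33.6
tcp_pos: [0.4228, 0.2826, -0.0347]
ee_rot: [-3.142, -0.0, 0.125]
ft_force: [0.5, 0.5, 0.4]
gripper_width: 0.913
grasp_force: 0.0
clock: 34.27
tcp_pos: [0.4258, 0.2846, 0.1709]
ee_rot: [-3.138, -0.009, 0.125]
ft_force: [0.5, 0.5, 0.2]
gripper_width: 0.911
grasp_force: 0.0
clock: 34.6
tcp_pos: [0.4219, 0.2821, 0.1639]
ee_rot: [3.14, 0.002, 0.125]
ft_force: [0.5, 0.1, -0.0]
gripper_width: 0.915
grasp_force: 0.0
copper? [    0     0   103   245 23588] [[0.43597666 0.554553   0.014     ]]
copper? [616 143  24  45 929] [[ 0.47398035 -0.03750745  0.014     ]]
copper? [ 288  144   60   59 3494] [[0.42260588 0.28258556 0.014     ]]
copper? [ 561  156   54   82 3075] [[0.43544325 0.00187175 0.014     ]]
coat (np.int64(334), np.int64(127)) 332 [[ 0.62967464 -0.15382799  0.014     ]] 361
disc (np.int64(228), np.int64(136)) 30 [[0.60228199 0.13984387 0.018     ]] 131
vial (np.int64(226), np.int64(214)) 0  32
0.0
```

All pieces measure near the middle of their places, and the vial has not moved.

```bash
python3 -c "
from station import workorder
print(workorder.sign_off())"
```

```text
the job is handed in; nothing more can be done
None
```

The job is handed in at about 35 s on the robot's clock: weight, disc, coated plate and copper plate were each lowered into their own place and released, and the vial did not move; sign-off gave no verdict.

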